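# Slide the cheese board onto the slicing plate and lock it

## Robot

A 6-joint arm with a two-finger parallel gripper is mounted at the origin on the work surface. World frame = base frame: x ahead of the robot, y to its left, z up, the work surface at z = 0. Lengths are in m, angles in degrees, forces in N, time in s.
With the tool pointing down it reaches from about 0.35 to 0.85 m from the base axis. Payload 8.1 kg.
Tool frame: the origin (TCP) lies midway between the tips of the shut fingers; the grasp point (between the pads) lies 19 mm behind it; z points along the fingers, y is the line along which they close (so a half turn about z gives the same grasp; the last joint's range is limited). The gripper opens to 85 mm and grips with 20 to 120 N. Pads are 22 mm wide; open, the fingers measure 114 mm over their backs; the gripper's body (76 mm by 85 mm) begins 54 mm behind the grasp point. The pads swing forward as they close: fully open they stand 13 mm farther back than shut.
Start: joints at [-81.899, 7.471, 85.268, -0, 87.261, -4.893], TCP at [0.135, -0.585, 0.231] pointing down, gripper open.
Joint ranges: [-169.43, 169.43], [-51.17, 129.36], [1.28, 143.12], [-76.62, 256.62], [0, 156.53], [-152.29, 152.29]. Speed limits (degrees/s): [136.94, 136.94, 159.86, 180, 180, 180].

## Interface

Orientations are given as a 3x3 rotation matrix whose columns are the frame's x, y, z axes.
In Python, from workcell import manip gives the robot as it stands. The module is installed in compiled form; this text tells all that it offers.
- The arm moves only by the shell command python3 -m creep 'ROWS' [FORCE]. ROWS is JSON, a list of rows, each a list of 7 numbers: the shift along the world's x, y, z normalised to -1 to 1, where 1 is 0.3 m, then the turn, a rotation vector about the world's x, y, z normalised to -1 to 1, where 1 is 1.5 rad, then the opening, from -1 (shut) to 1 (fully open). In form: [[dx, dy, dz, rx, ry, rz, gripper], ...]. A call has 1 to 5 rows; each row is the pose to reach, as a shift and turn from the pose commanded when the call began; what a row does not reach only later rows make up. A row lasts 1/12 s, in which the tool goes at most 41.7 mm and 7.16 degrees, less where a joint would pass 70% of its speed; a pose out of reach is approached as far as the arm can. A call with a number of a shift or a turn outside -1 to 1 is refused whole. A call with a gripper value outside its range is refused whole. The fingers move at their own pace and stop on an object; FORCE is the grip in N (left out, the last holds). Time passes only in rows, so rows that repeat a pose let the fingers close. It gives the time, the measured TCP pose, the force, the opening and the grip force at its end, in the units of the state.
- manip.sense(): the state, without advancing time (a new reading comes with each control period).
- manip.read_camera(name): name is "scene" or "top" or "wrist"; returns the picture (480x640x3 uint8, red, green, blue); there is no depth.
- manip.camera_params(name): a dict with "fx", "fy", "cx", "cy" (pixels), "world_from_camera" (4x4, takes a point from camera to world coordinates). Camera axes: x right, y up, looking along -z (the intrinsics and any distortion apply to the point x, -y, -z); pixel columns grow to the right and rows downward; lengths in m; the calibration is good to about 2 mm. A picture is of the moment at which its call begins: read the wrist's pose just before it. camera_params takes no time and is no camera call; for the wrist camera it gives the pose at the moment of the call.
- manip.finish_job(): hands the job in; it is judged then, once.
The state is a dict: "time": time; "joint_pos": joint angles; "dq": joint speeds; "tau": joint torques, N m; "ee_pos": TCP position; "tcp_rot": TCP orientation; "contact_force": force on the tool from outside, world axes, zero at the start; "ft_torque": the same for the moment, N m; "opening": finger opening in m; "grip_force": force on a finger pad.
Only numpy, scipy, OpenCV 4.12 (cv2) and the standard library are available. Lean on these libraries where they do the work, as an engineer would, in place of code of your own. Each camera call takes 0.05 s, during which the arm holds its last target. There are 200 camera calls.

## Task

Slide the wooden cheese board, with the cheese standing on it, across the table (without lifting it) until its whole rectangular part lies on the flat steel plate of the slicing station; the handle may stick out. Then swing the station's hold-down lever right round, about a quarter turn, so that it points straight across the plate with its knob over the board. The cheese must stay standing on the board; leave the other things on the table where they are.

Things in the scene. Friction and masses are not known exactly. Their poses are not given: they have to be found in the camera images.
- board: dark walnut cheese board, 16 mm thick, loose, lying flat on the table: a rectangular part 130 mm (along its x) by 110 mm (y), and a paddle handle 34 mm wide and 80 mm long that sticks out at its -x edge (x from -65 to -145 mm, y = 0), also 16 mm thick. Origin under the centre of the rectangular part; x points from the handle to the board, z up
- cheese: small whole round cheese with pale yellow rind, 66 mm across, 36 mm tall, about 0.12 kg, standing loose on the board's rectangular part, some 27 mm from its centre towards the handle; origin under its centre
- station: slicing station fixed to the table: flat steel plate 170 mm (its x) by 180 mm (y), top 4 mm above the table; the edges at -x, +y and -y slope down to the table over a further 20 mm, so a board can be slid up onto it. Along its +x edge stands an oak block, x from 85 to 130 mm, 180 mm long, 24 mm high, which stops the board. Origin on the table under the plate's centre; x points to the block, z up
- lever (a joint): angle (rad) of the dark steel hold-down lever, which turns level about an upright axis on the block at x = 107 mm, y = 0 of the station; bar 16 mm wide, its underside 26 mm and its top 36 mm above the table. 0 = open, along the block to the station's +y; 1.57 = shut, pointing to the station's -x across the plate; stop at 1.6. It stays where it is left (friction, about 1 N at the knob)
- lever_knob (a point): the grip point of the upright black knob at the lever's end, 65 mm from the lever's axis, 60 mm above the table; knob 22 mm across, from 36 to 81 mm above the table
- corner0 (a point): underside corner of the board's rectangular part at x = 65, y = 55 mm of the board
- corner1 (a point): underside corner of the board's rectangular part at x = 65, y = -55 mm of the board
- corner2 (a point): underside corner of the board's rectangular part at x = -65, y = 55 mm of the board
- corner3 (a point): underside corner of the board's rectangular part at x = -65, y = -55 mm of the board
- glass_a: small clear shot glass, 44 mm across, 60 mm tall, beyond the station; origin under its centre; a bystander
- glass_b: small clear shot glass, 44 mm across, 60 mm tall, at the right; origin under its centre; a bystander
- bottle: dark green wine bottle, 74 mm across, 290 mm tall, at the right; origin under its centre; a bystander
- jar: amber jar with steel cap, 70 mm across, 90 mm tall, at the right; origin under its centre; a bystander
- mill: turned dark wooden pepper mill, 56 mm across, 150 mm tall, at the far side; origin under its centre; a bystander
- knife: kitchen knife lying flat at the left, about 260 mm long along its x (black handle towards -x), 16 mm thick; origin under the joint of handle and blade; a bystander

How it is judged (in metres and radians):
On the way, in this order (a step that is already met when the one before it is completed fails the run):
1. the board's rectangular part lies wholly on the plate, the lever still open (below 0.8 rad) (x of corner0 in the frame of station between -0.09 and 0.09 m and y of corner0 in the frame of station between -0.095 and 0.095 m and x of corner1 in the frame of station between -0.09 and 0.09 m and y of corner1 in the frame of station between -0.095 and 0.095 m and x of corner2 in the frame of station between -0.09 and 0.09 m and y of corner2 in the frame of station between -0.095 and 0.095 m and x of corner3 in the frame of station between -0.09 and 0.09 m and y of corner3 in the frame of station between -0.095 and 0.095 m and height (world z) of board between 0.001 and 0.009 m and angle between board's own z axis and vertical below 0.06 rad and value of joint lever below 0.8 rad), for 0.2 s.
2. the lever is swung shut over the board (above 1.35 rad) (value of joint lever above 1.35 rad and x of lever_knob in the frame of board between -0.065 and 0.065 m and y of lever_knob in the frame of board between -0.055 and 0.055 m), for 0.2 s.
At the end, for the whole second after the job is handed in: the board lies flat on the steel plate, all corners of its rectangular part over the plate (5 mm past its edges allowed); lever at 1.35 rad or more with its knob over that part; cheese upright on the board; all at rest (all of step 2 and x of corner0 in the frame of station between -0.09 and 0.09 m and y of corner0 in the frame of station between -0.095 and 0.095 m and x of corner1 in the frame of station between -0.09 and 0.09 m and y of corner1 in the frame of station between -0.095 and 0.095 m and x of corner2 in the frame of station between -0.09 and 0.09 m and y of corner2 in the frame of station between -0.095 and 0.095 m and x of corner3 in the frame of station between -0.09 and 0.09 m and y of corner3 in the frame of station between -0.095 and 0.095 m and height (world z) of board between 0.001 and 0.009 m and angle between board's own z axis and vertical below 0.06 rad and x of cheese in the frame of board between -0.065 and 0.065 m and y of cheese in the frame of board between -0.055 and 0.055 m and z of cheese in the frame of board between 0.01 and 0.022 m and angle between cheese's own z axis and vertical below 0.1 rad and linear speed of each of board, cheese below 0.02 m/s); the robot touches nothing.
It fails at once if the board is lifted (origin more than 20 mm above the table) or tipped by more than 0.2 rad (height (world z) of board above 0.02 m or angle between board's own z axis and vertical above 0.2 rad).
It fails at once if the cheese falls over or off the board (angle between cheese's own z axis and vertical above 0.4 rad or z of cheese in the frame of board below 0.008 m).
It fails at once if a bystander is shifted by more than 30 mm (distance of any of glass_a, glass_b, bottle, jar, mill, knife from where it was at the start of the episode above 0.03 m).
It also fails if it takes over 56 s, if anything falls off the work surface, if the arm or the gripper's body presses on something with over 40 N, if the wrist force passes 120 N, or if a joint passes its speed limit or range.

## Working session

There is one attempt and no reset: what is moved stays moved. The work goes in short steps, Python scripts to look and compute and a shell command to move; the robot and the scene stay as the last step left them, time stands still between calls to the robot, and variables do not carry over. Pictures are saved under pics/ and viewed, at most 10 in all, crops included, and the job is handed in when it is done.

```bash
mkdir -p pics; cat > h.py <<'E'
import numpy as np, cv2
from workcell import manip
def snap(n,f):
    p=manip.camera_params(n); im=manip.read_camera(n)
    cv2.imwrite('pics/'+f,cv2.cvtColor(im,cv2.COLOR_RGB2BGR)); return im,p
def ray(p,u,v,z):
    T=np.array(p['world_from_camera']); d=T[:3,:3]@np.array([(u-p['cx'])/p['fx'],-(v-p['cy'])/p['fy'],-1])
    o=T[:3,3]; return o+d*(z-o[2])/d[2]
E
python3 - <<'E'
from h import *
im,p=snap('top','top0.png');print(p)
im,p=snap('scene','scene0.png');print(p)
s=manip.sense();print(s)
E
```

```text
{'fx': 491.0068534299162, 'fy': 491.0068534299162, 'cx': 312.7998823396227, 'cy': 238.57131140007, 'world_from_camera': array([[ 0.00997377,  0.99832362, -0.05701297,  0.51977538],
       [-0.99987305,  0.01066532,  0.01183825, -0.00723931],
       [ 0.01242647,  0.05688766,  0.99830325,  1.1393766 ],
       [ 0.        ,  0.        ,  0.        ,  1.        ]])}
{'fx': 526.2209065439447, 'fy': 526.2209065439447, 'cx': 309.99544023610633, 'cy': 233.58511658846956, 'world_from_camera': array([[ 0.04168819, -0.64099589,  0.76641135,  1.54652056],
       [ 0.9989936 ,  0.03944702, -0.02134735, -0.03575522],
       [-0.01654908,  0.76652997,  0.64199527,  0.86010355],
       [ 0.        ,  0.        ,  0.        ,  1.        ]])}
{'time': 0.1, 'joint_pos': array([-8.19002104e+01,  7.51018349e+00,  8.53245434e+01, -3.02462360e-03,
        8.72606794e+01, -4.89379648e+00]), 'dq': array([ 0.07962965, -0.10540754, -0.08912243,  0.02453187,  0.03763542,
        0.0096431 ]), 'tau': array([ 1.73126977e-03, -5.70952034e+01, -5.01940191e+01, -2.58775872e-04,
        8.18270375e-03,  1.34859138e-05]), 'ee_pos': array([ 0.13482991, -0.58414128,  0.23034114]), 'tcp_rot': array([[ 9.74394676e-01,  2.24844241e-01, -2.86819389e-04],
       [ 2.24844406e-01, -9.74393298e-01,  1.64111252e-03],
       [ 8.95198086e-05, -1.66358103e-03, -9.99998612e-01]]), 'contact_force': array([-0.35228657,  0.28153014, -0.8673051 ]), 'ft_torque': array([-0.00075467, -0.01752931, -0.0187138 ]), 'grip_force': 0.0, 'opening': 0.08583532067178921}
```

View pics/top0.png

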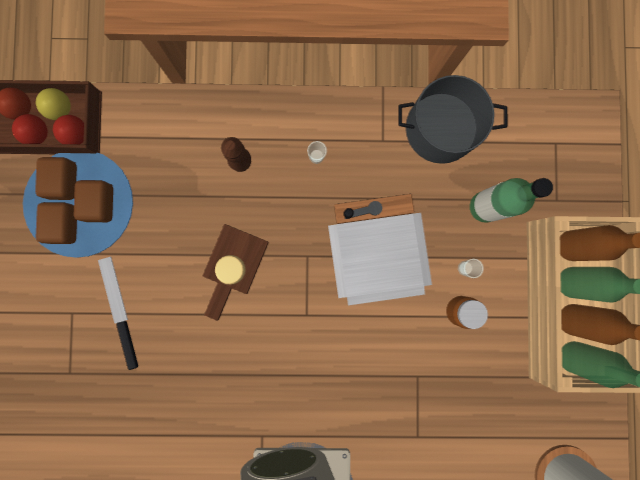

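View pics/scene0.png

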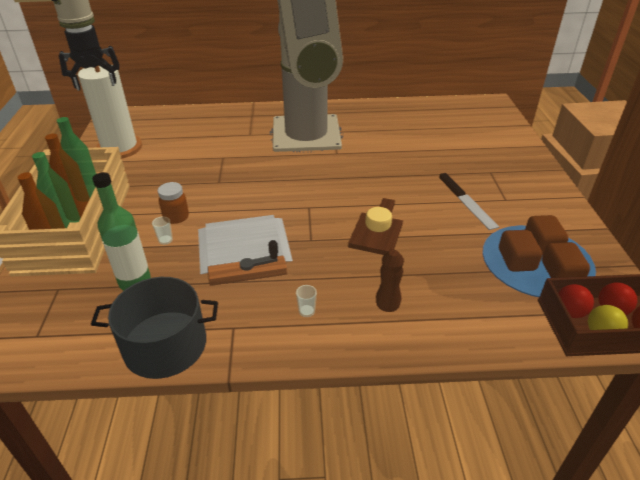

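The top view shows the board's rectangle at about (204–268, 225–293) with its handle end at (212,317), the plate at about (330–430, 215–305), and the knob at (349,213) on the block above the plate. I'll enlarge that area next.

```bash
python3 - <<'E'
import cv2
a=cv2.imread('pics/top0.png')
L=cv2.resize(a[215:330,195:275],None,fx=5,fy=5,interpolation=cv2.INTER_CUBIC)
R=cv2.resize(a[190:310,320:440],None,fx=5,fy=5,interpolation=cv2.INTER_CUBIC)
cv2.imwrite('pics/l.png',L);cv2.imwrite('pics/r.png',R)
E
```

```text
(no output)
```

View pics/l.png

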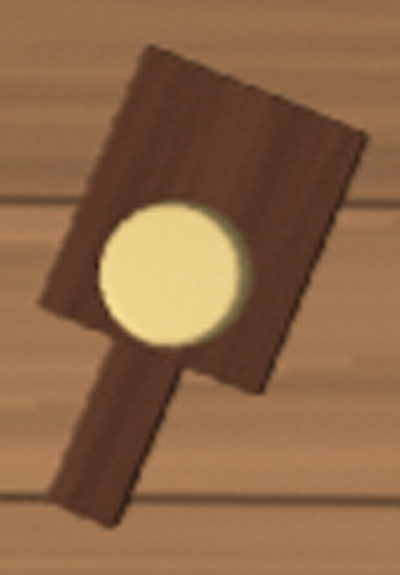

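View pics/r.png

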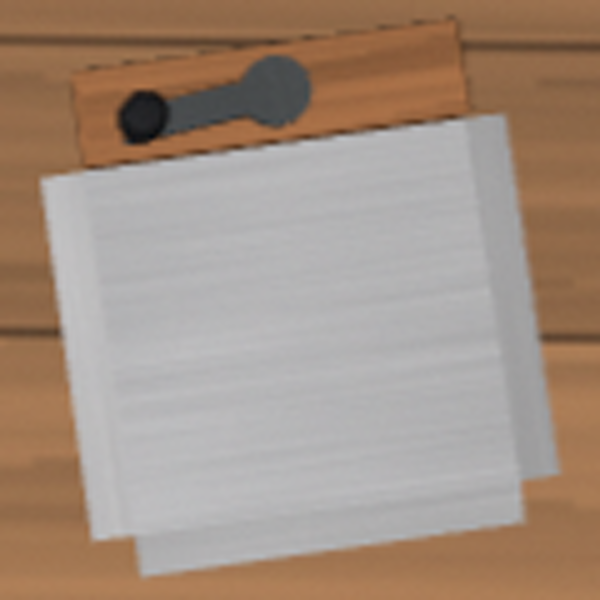

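In the enlarged board crop, the top corners are (148,45), (370,135), (262,393), (38,305), the handle end is (47,500)–(115,527), and the cheese is at (170,274). In the plate crop, the flat corners are about (88,170), (468,120), (520,480), (133,535). The lever axis is at (277,90) and the knob at (144,117).

```bash
cat >> h.py <<'E'
def fit(loc,w):
    a=np.array(loc)/1000;b=np.array(w)[:,:2];ca,cb=a.mean(0),b.mean(0)
    z=((b-cb)@[1,1j]*np.conj((a-ca)@[1,1j])).sum();t=np.angle(z)
    R=np.array([[np.cos(t),-np.sin(t)],[np.sin(t),np.cos(t)]]);o=cb-R@ca
    return o,t,R,np.abs(a@R.T+o-b).max()
E
python3 - <<'E'
from h import *
p=manip.camera_params('top')
f=lambda c,o,z:[ray(p,o[0]+u/5,o[1]+v/5,z) for u,v in c]
o,t,R,e=fit([(65,55),(65,-55),(-65,-55),(-65,55),(-145,17),(-145,-17)],f([(148,45),(370,135),(262,393),(38,305),(47,500),(115,527)],(195,215),.016))
print('board',o,np.degrees(t),e,'handle',o+R@[-.115,0],o+R@[-.145,0])
so,st,S,e=fit([(85,90),(85,-90),(-85,-90),(-85,90)],f([(88,170),(468,120),(520,480),(133,535)],(320,190),.004))
print('station',so,np.degrees(st),e)
print('axis',ray(p,320+277/5,190+90/5,.036),so+S@[.107,0],'knob',ray(p,320+144/5,190+117/5,.081),so+S@[.107,.065])
print('cheese',ray(p,195+170/5,215+274/5,.052))
# target
g=so+S@[.012,0]
print('goal',g,'handle goal',g+S@[-.115,0],'turn',np.degrees(st-t))
for n,u,v in [('glass_b',471,269),('mill',240,160),('glassa',317,153),('jar',465,313),('bottle',490,205)]: print(n,ray(p,u,v,.0))
E
```

```text
board [0.536115   0.15439432] -21.621428480816384 0.0016156230613587619 handle [0.42920654 0.19676863] [0.40131738 0.2078228 ]
station [ 0.54796853 -0.1778477 ] 8.079294088342994 0.0011639530146669297
axis [ 0.65358198 -0.161275    0.036     ] [ 0.6539065  -0.16280955] knob [ 0.63569729 -0.09727659  0.081     ] [ 0.64477118 -0.09845471]
cheese [0.51091216 0.16401663 0.052     ]
goal [ 0.55984942 -0.17616118] handle goal [ 0.44599085 -0.19232367] turn 29.700722569159378
glass_b [ 0.51790083 -0.38936698  0.        ]
mill [0.76728513 0.15154932 0.        ]
glassa [ 0.78618798 -0.0286052   0.        ]
jar [ 0.41615423 -0.3745742   0.        ]
bottle [ 0.66810083 -0.43534706  0.        ]
```

```bash
python3 -m creep '[[0.38,0.55,0,0,0,0,1],[0.38,0.55,0,0,0,0,1],[0.38,0.55,0,0,0,0,1],[0.38,0.55,0,0,0,0,1],[0.38,0.55,0,0,0,0,1]]' 80
python3 -m creep '[[0.38,0.55,0,0,0,-0.08,1],[0.38,0.55,0,0,0,-0.16,1],[0.38,0.55,0,0,0,-0.2,1],[0.38,0.55,0,0,0,-0.2,1],[0.38,0.55,0,0,0,-0.2,1]]'
python3 -m creep '[[0.18,0.65,0,0,0,-0.08,1],[0.18,0.65,0,0,0,-0.16,1],[0.18,0.65,0,0,0,-0.2,1],[0.18,0.65,0,0,0,-0.2,1],[0.18,0.65,0,0,0,-0.2,1]]'
```

```text
time: 0.52
ee_pos: [0.2499, -0.4171, 0.2307]
tcp_rot: [[0.974, 0.225, -0.0], [0.225, -0.974, 0.001], [0.0, -0.001, -1.0]]
contact_force: [0.2, -0.2, 0.6]
opening: 0.0856
grip_force: 0.0
time: 0.93
ee_pos: [0.3634, -0.2527, 0.231]
tcp_rot: [[0.997, -0.074, -0.0], [-0.074, -0.997, 0.0], [-0.0, -0.0, -1.0]]
contact_force: [0.8, -1.1, -0.0]
opening: 0.0854
grip_force: 0.0
time: 1.35
ee_pos: [0.4152, -0.0633, 0.2311]
tcp_rot: [[0.931, -0.366, -0.0], [-0.366, -0.931, 0.0], [-0.0, 0.0, -1.0]]
contact_force: [0.8, -0.5, 0.6]
opening: 0.0857
grip_force: 0.0
```

```bash
python3 -m creep '[[0.015,0.6,0,0,0,0,1],[0.015,0.6,0,0,0,0,1],[0.015,0.6,0,0,0,0,1],[0.015,0.6,0,0,0,0,1],[0.015,0.6,0,0,0,0,1]]'
python3 -m creep '[[0.015,0.27,-0.1,0,0,0,1],[0.015,0.27,-0.3,0,0,0,1],[0.015,0.27,-0.4,0,0,0,1],[0.015,0.27,-0.5,0,0,0,1],[0.015,0.27,-0.5,0,0,0,1]]'
```

```text
time: 1.77
ee_pos: [0.419, 0.1195, 0.231]
tcp_rot: [[0.932, -0.361, -0.0], [-0.361, -0.932, 0.002], [-0.001, -0.002, -1.0]]
contact_force: [-0.9, 0.2, -0.4]
opening: 0.0852
grip_force: 0.0
time: 2.18
ee_pos: [0.4206, 0.1958, 0.0755]
tcp_rot: [[0.932, -0.363, -0.007], [-0.363, -0.932, -0.002], [-0.006, 0.004, -1.0]]
contact_force: [-1.0, -0.6, -0.3]
opening: 0.0857
grip_force: 0.0
```

```bash
python3 - <<'E'
from h import *
print(manip.sense()['ee_pos']); snap('wrist','w1.png')
E
```

```text
[0.42056718 0.19584384 0.07550298]
```

View pics/w1.png

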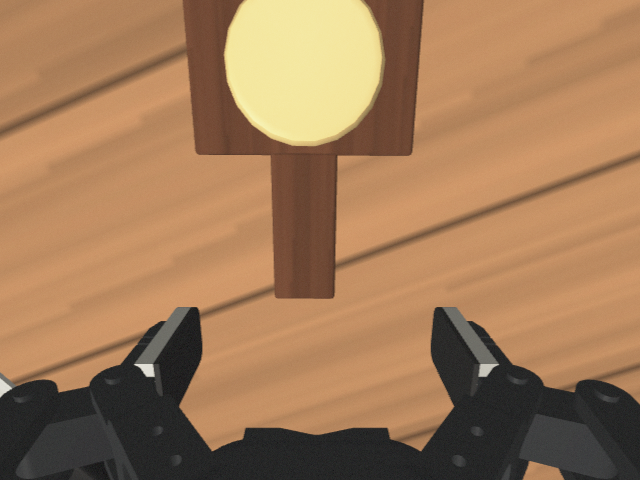

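The wrist view looks down past the fingers at the handle, with its end at (275–335, 298) and its root at (272–338, 155). The handle sits a little left of the midline.

```bash
python3 - <<'E'
from h import *
p=manip.camera_params('wrist')
c=[(275,298),(335,298),(272,155),(337,155),(196,153),(412,155)]
w=[ray(p,u,v,.016) for u,v in c]
o,t,R,e=fit([(-145,17),(-145,-17),(-65,17),(-65,-17),(-65,55),(-65,-55)],w)
print(o,np.degrees(t),e,'grip',o+R@[-.12,0])
E
```

```text
[0.5351141  0.15582686] -21.702755475757776 0.0018357663939260194 grip [0.42362033 0.20020183]
```

```bash
python3 -m creep '[[0.005,0.008,-0.07,0,0,0,1],[0.005,0.008,-0.14,0,0,0,1],[0.005,0.008,-0.2,0,0,0,1],[0.005,0.008,-0.2,0,0,0,1],[0.005,0.008,-0.2,0,0,0,1]]'
```

```text
time: 2.65
ee_pos: [0.4253, 0.1978, 0.0213]
tcp_rot: [[0.931, -0.365, -0.002], [-0.365, -0.931, -0.001], [-0.002, 0.001, -1.0]]
contact_force: [0.9, 0.2, 0.1]
opening: 0.0852
grip_force: 0.0
```

```bash
python3 -m creep '[[0.002,0.005,-0.03,0,0,0,1],[0.002,0.005,-0.052,0,0,0,1],[0.002,0.005,-0.052,0,0,0,0.2],[0.002,0.005,-0.052,0,0,0,-0.2],[0.002,0.005,-0.052,0,0,0,-0.4]]' 60
python3 -m creep '[[0,0,0,0,0,0,-0.5],[0,0,0,0,0,0,-0.7],[0,0,0,0,0,0,-1],[0,0,0,0,0,0,-1],[0,0,0,0,0,0,-1]]' 60
```

```text
time: 3.07
ee_pos: [0.4268, 0.1997, 0.0061]
tcp_rot: [[0.931, -0.365, 0.0], [-0.365, -0.931, 0.0], [0.0, -0.0, -1.0]]
contact_force: [-0.2, -0.7, -0.2]
opening: 0.0514
grip_force: 0.0
time: 3.48
ee_pos: [0.4271, 0.1999, 0.0065]
tcp_rot: [[0.931, -0.365, 0.001], [-0.365, -0.931, 0.0], [0.001, -0.001, -1.0]]
contact_force: [-1.9, -0.5, 6.8]
opening: 0.0321
grip_force: 60.4
```

```bash
python3 -m creep '[[-0.002,-0.01,0.002,0,0,0.007,-1],[-0.006,-0.035,0.002,0,0,0.025,-1],[-0.012,-0.07,0.002,0,0,0.05,-1],[-0.017,-0.105,0.002,0,0,0.075,-1],[-0.022,-0.14,0.002,0,0,0.1,-1]]'
python3 -m creep '[[-0.005,-0.035,0,0,0,0.025,-1],[-0.01,-0.07,0,0,0,0.05,-1],[-0.015,-0.105,0,0,0,0.075,-1],[-0.02,-0.14,0,0,0,0.1,-1],[-0.025,-0.175,0,0,0,0.125,-1]]'
python3 -m creep '[[-0.005,-0.035,0,0,0,0.025,-1],[-0.01,-0.07,0,0,0,0.05,-1],[-0.015,-0.105,0,0,0,0.075,-1],[-0.02,-0.14,0,0,0,0.1,-1],[-0.024,-0.165,0,0,0,0.118,-1]]'
```

```text
time: 3.9
ee_pos: [0.42, 0.1576, 0.0065]
tcp_rot: [[0.976, -0.218, 0.001], [-0.218, -0.976, 0.001], [0.001, -0.001, -1.0]]
contact_force: [0.6, 2.8, 0.5]
opening: 0.0322
grip_force: 59.9
time: 4.32
ee_pos: [0.4126, 0.1049, 0.0065]
tcp_rot: [[0.999, -0.033, 0.001], [-0.033, -0.999, 0.001], [0.001, -0.001, -1.0]]
contact_force: [1.2, 2.2, 0.8]
opening: 0.032
grip_force: 59.9
time: 4.73
ee_pos: [0.4054, 0.0551, 0.0065]
tcp_rot: [[0.99, 0.143, 0.001], [0.143, -0.99, 0.0], [0.001, -0.0, -1.0]]
contact_force: [1.7, 2.8, 1.1]
opening: 0.032
grip_force: 59.9
```

```bash
python3 - <<'E'
from h import *
im,p=snap('top','t2.png')
a=cv2.imread('pics/t2.png')[180:320,240:440]
cv2.imwrite('pics/t2c.png',cv2.resize(a,None,fx=4,fy=4,interpolation=cv2.INTER_CUBIC))
E
```

```text
(no output)
```

View pics/t2c.png

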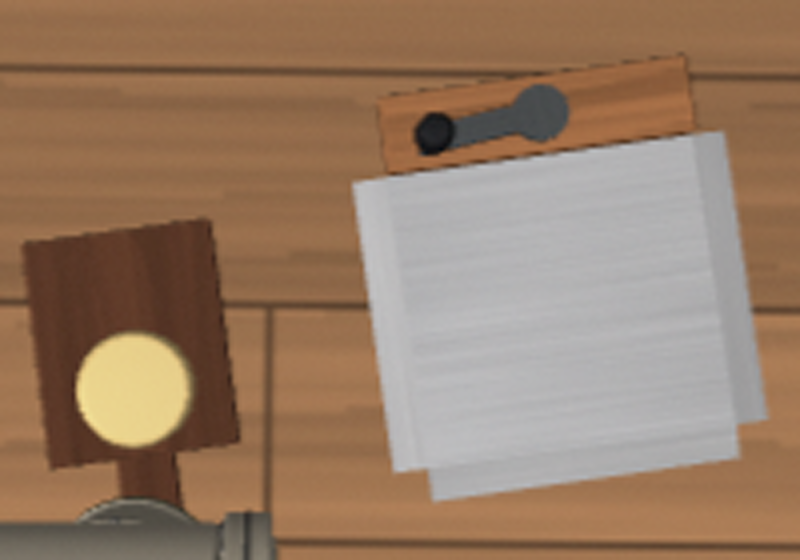

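The board is aligned with the station, its rectangle at (22–240, 220–468) in the crop. The cheese stands at (134,390) and the path to the plate is clear. I'll slide along the station's -y, following the ramp up.

```bash
python3 -m creep '[[0.003,-0.02,0,0,0,0,-1],[0.0085,-0.06,0,0,0,0,-1],[0.014,-0.1,0,0,0,0,-1],[0.02,-0.14,0,0,0,0,-1],[0.0255,-0.18,0,0,0,0,-1]]'
python3 -m creep '[[0.0055,-0.04,0,0,0,0,-1],[0.01,-0.073,0.002,0,0,0,-1],[0.015,-0.106,0.0067,0,0,0,-1],[0.02,-0.14,0.012,0,0,0,-1],[0.0245,-0.173,0.0155,0,0,0,-1]]'
python3 -m creep '[[0.0055,-0.04,0,0,0,0,-1],[0.0115,-0.08,0,0,0,0,-1],[0.017,-0.12,0,0,0,0,-1],[0.0225,-0.16,0,0,0,0,-1],[0.028,-0.2,0,0,0,0,-1]]'
python3 -m creep '[[0.0055,-0.04,0,0,0,0,-1],[0.0115,-0.08,0,0,0,0,-1],[0.017,-0.12,0,0,0,0,-1],[0.0225,-0.16,0,0,0,0,-1],[0.028,-0.2,0,0,0,0,-1]]'
```

```text
time: 5.2
ee_pos: [0.4132, 0.0015, 0.0065]
tcp_rot: [[0.99, 0.141, 0.0], [0.141, -0.99, 0.001], [0.001, -0.0, -1.0]]
contact_force: [-0.4, 3.2, 1.5]
opening: 0.0325
grip_force: 60.2
time: 5.62
ee_pos: [0.42, -0.051, 0.0108]
tcp_rot: [[0.99, 0.141, -0.001], [0.141, -0.99, 0.0], [-0.001, -0.0, -1.0]]
contact_force: [0.4, 0.2, -1.8]
opening: 0.0321
grip_force: 59.7
time: 6.03
ee_pos: [0.4286, -0.1113, 0.0109]
tcp_rot: [[0.99, 0.141, -0.0], [0.141, -0.99, 0.0], [-0.0, -0.0, -1.0]]
contact_force: [0.7, 1.3, -1.9]
opening: 0.0322
grip_force: 59.7
time: 6.45
ee_pos: [0.4371, -0.1715, 0.0109]
tcp_rot: [[0.99, 0.141, -0.0], [0.141, -0.99, 0.0], [-0.0, -0.0, -1.0]]
contact_force: [0.0, 1.6, -2.2]
opening: 0.032
grip_force: 59.7
```

```bash
python3 -m creep '[[0.005,-0.03,0,0,0,0,-1],[0.009,-0.055,0,0,0,0,-1],[0.011,-0.07,0,0,0,0,-1],[0.011,-0.07,-0.001,0,0,0,-1],[0.011,-0.07,-0.002,0,0,0,-1]]'
python3 - <<'E'
from h import *
im,p=snap('top','t3.png')
a=cv2.imread('pics/t3.png')[180:320,290:450]
cv2.imwrite('pics/t3c.png',cv2.resize(a,None,fx=4,fy=4,interpolation=cv2.INTER_CUBIC))
E
```

```text
time: 6.87
ee_pos: [0.4405, -0.1917, 0.0105]
tcp_rot: [[0.99, 0.14, 0.0], [0.14, -0.99, -0.001], [0.0, 0.001, -1.0]]
contact_force: [-0.9, -1.5, 1.9]
opening: 0.0322
grip_force: 60.1
```

View pics/t3c.png

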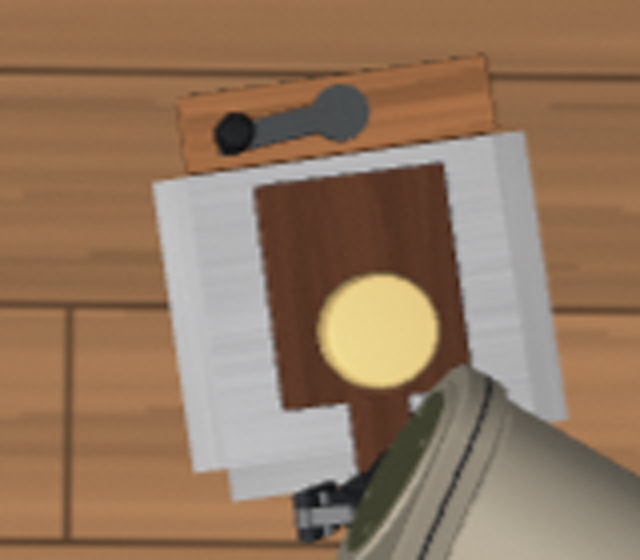

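Board and cheese are on the plate, with the rectangle at (255–470, 163–410) and about 13 mm short of the block. Next I release it and go to the knob.

```bash
python3 -m creep '[[0,0,0,0,0,0,-0.1],[0,0,0,0,0,0,0.2],[0,0,0,0,0,0,0.6],[0,0,0,0,0,0,1],[0,0,0,0,0,0,1]]' 20
python3 -m creep '[[0,0,0.05,0,0,0,1],[0,0,0.18,0,0,0,1],[0,0,0.3,0,0,0,1],[0,0,0.43,0,0,0,1],[0,0,0.5,0,0,0,1]]'
python3 -m creep '[[0.13,0.06,0,0,0,0.08,1],[0.26,0.12,0,0,0,0.16,1],[0.38,0.18,0,0,0,0.24,1],[0.5,0.24,0,0,0,0.32,1],[0.6,0.3,0,0,0,0.4,1]]'
python3 -m creep '[[0.02,0.005,0,0,0,0.08,1],[0.04,0.01,0,0,0,0.16,1],[0.05,0.015,0,0,0,0.24,1],[0.05,0.02,0,0,0,0.32,1],[0.05,0.02,0,0,0,0.4,1]]'
python3 -m creep '[[0,0,0,0,0,0.08,1],[0,0,0,0,0,0.16,1],[0,0,0,0,0,0.24,1],[0,0,0,0,0,0.32,1],[0,0,0,0,0,0.33,1]]'
python3 - <<'E'
from h import *
s=manip.sense();print(s['ee_pos'],s['tcp_rot'][:,0],s['joint_pos']); snap('wrist','w2.png')
E
```

```text
time: 7.33
ee_pos: [0.4404, -0.191, 0.0105]
tcp_rot: [[0.99, 0.141, 0.0], [0.141, -0.99, 0.0], [0.0, 0.0, -1.0]]
contact_force: [0.9, 0.5, 0.4]
opening: 0.0838
grip_force: 0.0
time: 7.75
ee_pos: [0.4419, -0.192, 0.1653]
tcp_rot: [[0.99, 0.141, 0.005], [0.141, -0.99, -0.003], [0.004, 0.003, -1.0]]
contact_force: [0.4, -1.2, 0.8]
opening: 0.0854
grip_force: 0.0
time: 8.17
ee_pos: [0.6225, -0.0999, 0.1603]
tcp_rot: [[0.733, 0.68, 0.001], [0.68, -0.733, 0.0], [0.001, 0.001, -1.0]]
contact_force: [0.1, -0.9, 0.3]
opening: 0.0857
grip_force: 0.0
time: 8.58
ee_pos: [0.6354, -0.0946, 0.1599]
tcp_rot: [[0.221, 0.975, -0.001], [0.975, -0.221, 0.0], [0.0, -0.001, -1.0]]
contact_force: [-0.5, 0.2, -0.1]
opening: 0.0853
grip_force: 0.0
time: 9.0
ee_pos: [0.6352, -0.0951, 0.1601]
tcp_rot: [[-0.268, 0.963, -0.0], [0.963, 0.268, 0.0], [0.0, -0.0, -1.0]]
contact_force: [0.2, -0.3, -0.4]
opening: 0.0855
grip_force: 0.0
[ 0.63516763 -0.09508696  0.16009868] [-2.68169988e-01  9.63371576e-01  2.51517280e-04] [-1.30877775e+01  1.62758985e+01  8.27344102e+01  2.00229543e-03
  8.10161335e+01 -2.86434934e+01]
```

View pics/w2.png

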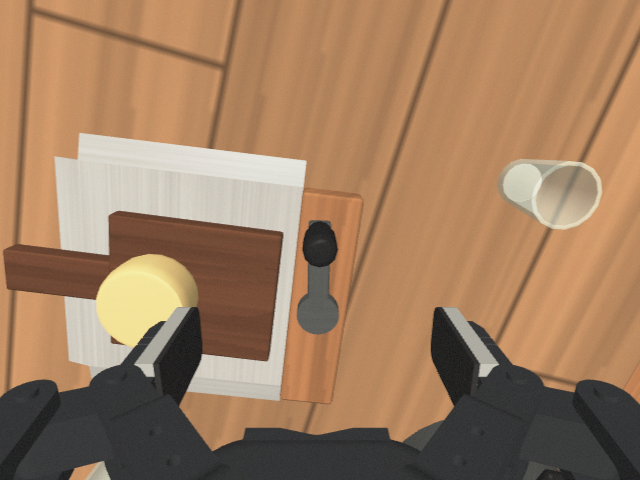

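The wrist view shows the knob top at (319,247), the lever axis at (318,313), and the cheese upright on the board. The lever lies on the midline between the fingers.

```bash
python3 - <<'E'
from h import *
p=manip.camera_params('wrist')
k=ray(p,319,250,.081);a=ray(p,318,313,.036);print(k,a,np.linalg.norm((k-a)[:2]),np.degrees(np.arctan2(*(k-a)[1::-1])))
E
```

```text
[ 0.63687408 -0.09393454  0.081     ] [ 0.65353184 -0.15651177  0.036     ] 0.06475639935484424 104.90618961414258
```

```bash
python3 -m creep '[[0.004,0,-0.08,0,0,0,1],[0.004,0,-0.18,0,0,0,1],[0.004,0,-0.28,0,0,0,0.6],[0.004,0,-0.37,0,0,0,0.2],[0.004,0,-0.37,0,0,0,-0.2]]' 20
python3 -m creep '[[0,0,0,0,0,0,-0.4],[0,0,0,0,0,0,-0.6],[0,0,0,0,0,0,-1],[0,0,0,0,0,0,-1],[0,0,0,0,0,0,-1]]' 20
```

```text
time: 9.47
ee_pos: [0.6316, -0.0941, 0.0421]
tcp_rot: [[-0.259, 0.966, -0.011], [0.966, 0.259, 0.002], [0.005, -0.01, -1.0]]
contact_force: [-1.4, 1.2, -2.0]
opening: 0.0514
grip_force: 0.0
time: 9.88
ee_pos: [0.638, -0.0955, 0.0517]
tcp_rot: [[-0.262, 0.965, 0.003], [0.965, 0.262, -0.001], [-0.002, 0.003, -1.0]]
contact_force: [-1.0, 0.8, 3.2]
opening: 0.0208
grip_force: 22.0
```

```bash
python3 - <<'E'
import numpy as np
a=np.radians(103.7+np.linspace(0,82.8,16));P=.0664*np.c_[np.cos(a),np.sin(a)]
for i in range(3): print(np.round((P[5*i+1:5*i+6]-P[5*i])/.3,3).tolist())
E
```

```text
[[-0.02, -0.006], [-0.04, -0.014], [-0.059, -0.024], [-0.077, -0.035], [-0.094, -0.049]]
[[-0.015, -0.015], [-0.029, -0.031], [-0.041, -0.049], [-0.052, -0.067], [-0.06, -0.087]]
[[-0.007, -0.02], [-0.011, -0.041], [-0.014, -0.062], [-0.015, -0.083], [-0.013, -0.105]]
```

```bash
python3 -m creep '[[-0.02,-0.006,0,0,0,0.064,-1],[-0.04,-0.014,0,0,0,0.128,-1],[-0.059,-0.024,0,0,0,0.192,-1],[-0.077,-0.035,0,0,0,0.256,-1],[-0.094,-0.049,0,0,0,0.32,-1]]'
python3 -m creep '[[-0.015,-0.015,0,0,0,0.064,-1],[-0.029,-0.031,0,0,0,0.128,-1],[-0.041,-0.049,0,0,0,0.192,-1],[-0.052,-0.067,0,0,0,0.256,-1],[-0.06,-0.087,0,0,0,0.32,-1]]'
```

```text
time: 10.3
ee_pos: [0.6099, -0.1105, 0.0517]
tcp_rot: [[-0.682, 0.732, 0.004], [0.732, 0.682, -0.001], [-0.004, 0.002, -1.0]]
contact_force: [1.9, -1.2, 3.0]
opening: 0.0211
grip_force: 21.8
time: 10.72
ee_pos: [0.5921, -0.1367, 0.0517]
tcp_rot: [[-0.942, 0.334, 0.005], [0.334, 0.942, -0.001], [-0.005, 0.0, -1.0]]
contact_force: [2.8, 1.0, 2.2]
opening: 0.0207
grip_force: 21.8
```

```bash
python3 -m creep '[[-0.007,-0.02,0,0,0,0.064,-1],[-0.011,-0.041,0,0,0,0.128,-1],[-0.014,-0.062,0,0,0,0.192,-1],[-0.015,-0.083,0,0,0,0.256,-1],[-0.013,-0.105,0,0,0,0.32,-1]]'
python3 -m creep '[[0,0,0,0,0,0,-1],[0,0,0,0,0,0,-1],[0,0,0,0,0,0,-0.3],[0,0,0,0,0,0,-0.1],[0,0,0,0,0,0,0]]'
python3 -m creep '[[0,0,0,0,0,0,0],[0,0,0.06,0,0,0,0],[0,0,0.16,0,0,0,0],[0,0,0.28,0,0,0,0],[0,0,0.4,0,0,0,0]]'
python3 -m creep '[[0,0.08,0.08,0,0,0,0],[0,0.2,0.1,0,0,0,0],[0,0.33,0.1,0,0,0,0],[0,0.45,0.1,0,0,0,0],[0,0.58,0.1,0,0,0,0]]'
python3 - <<'E'
from h import *
im,p=snap('top','t4.png')
a=cv2.imread('pics/t4.png')[140:320,290:500]
cv2.imwrite('pics/t4c.png',cv2.resize(a,None,fx=3.3,fy=3.3,interpolation=cv2.INTER_CUBIC))
E
```

```text
time: 11.13
ee_pos: [0.5885, -0.1681, 0.0517]
tcp_rot: [[-0.99, -0.139, 0.005], [-0.139, 0.99, -0.001], [-0.005, -0.002, -1.0]]
contact_force: [4.2, 1.9, 1.6]
opening: 0.0209
grip_force: 21.8
time: 11.55
ee_pos: [0.5858, -0.1672, 0.049]
tcp_rot: [[-0.991, -0.133, -0.001], [-0.133, 0.991, 0.0], [0.001, 0.0, -1.0]]
contact_force: [0.8, 0.3, -0.4]
opening: 0.0426
grip_force: 0.0
time: 11.97
ee_pos: [0.5852, -0.1671, 0.1693]
tcp_rot: [[-0.991, -0.134, -0.003], [-0.134, 0.991, 0.001], [0.003, 0.001, -1.0]]
contact_force: [1.1, -1.0, 0.7]
opening: 0.0422
grip_force: 0.0
time: 12.38
ee_pos: [0.586, 0.0076, 0.1995]
tcp_rot: [[-0.991, -0.133, 0.0], [-0.133, 0.991, -0.0], [0.0, -0.0, -1.0]]
contact_force: [1.0, 0.1, -1.1]
opening: 0.0429
grip_force: 0.0
```

View pics/t4c.png

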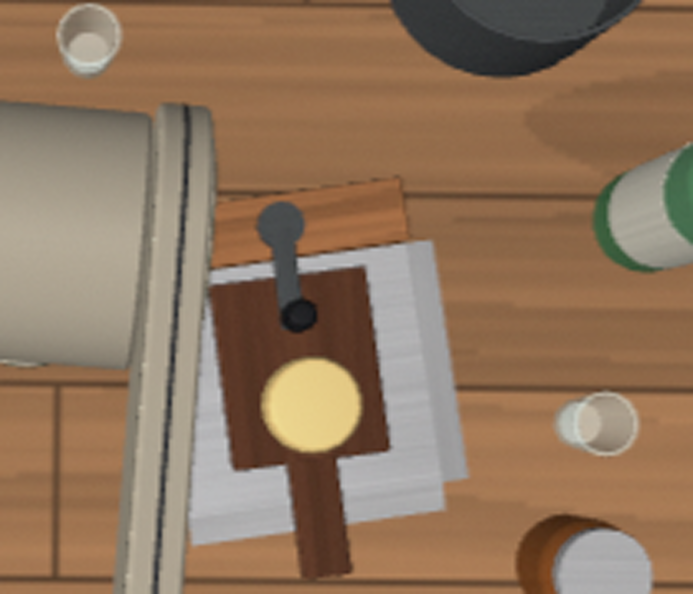

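The lever lies straight across the plate with its knob at (299,315), over the board. The cheese stands on the board at (311,405), the board is on the plate, and the gripper is clear.

```bash
python3 -c "
from workcell import manip
print(manip.finish_job())"
```

```text
the job is handed in; nothing more can be done
None
```

I handed the job in at about 12.4 s of robot time (limit 56 s), but the interface returned no verdict; the last picture shows the board flat on the plate with the cheese standing on it, the lever shut with its knob over the board, and the visible bystanders not noticeably moved (mill and knife were out of that picture).

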